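Count three red caps through the gate

TASK

Count the three red caps into the tray's drop slot: push them across the blue deck with your fingertips and through the narrow gate between the two yellow posts, one at a time, letting each drop before the next goes through. Only push them, never lift one off the deck. The white cap does not belong to the count and must stay lying on the deck, the little brass weight stays where it is, and the jars, tub and spool around the tray are not disturbed.

Things in the scene. Friction and masses are not known exactly. Their poses are not given: they have to be found in the camera images.
- tray: blue counting tray, fixed, 312 mm wide (y), 276 mm long (x); origin on the table under the deck's middle, z up, +x towards the gate. Flat deck 60 mm above the table: x = -100 (front edge, open, no rim) to +100 mm (lip, a sheer edge where the slot begins), y = -149 to +149 mm between side walls 18 mm higher than the deck
- gate (a point): middle of the gate at deck height, at tray x = 96 mm, y = 0; a 46 mm clear gap between two yellow posts 8 mm thick, 20 mm high; x points through it. White fences (6 mm thick, 18 mm high) run straight from the gate to the side walls at tray x = 53 mm, y = +-152 mm, as a funnel. A cap tips and drops once its centre passes the lip at tray x = 100 mm
- slot (a point): middle of the floor of the drop slot, a white open box just beyond the lip; inside it spans tray x = 100 to 170 mm, y = -55 to +55 mm; its floor is 5 mm above the table (55 mm below the deck), its sides 78 mm and its backstop 85 mm above the table
- red_a_center (a point): red cap: small round screw cap lying flat on the tray's deck, a ribbed disc 34 mm in diameter and 12 mm high, about 16 g; this point is its centre, 6 mm above its underside, z is the disc's axis
- red_b_center (a point): red cap, like the others: small round screw cap lying flat on the tray's deck, a ribbed disc 34 mm in diameter and 12 mm high, about 16 g; this point is its centre, 6 mm above its underside, z is the disc's axis
- red_c_center (a point): red cap, like the others: small round screw cap lying flat on the tray's deck, a ribbed disc 34 mm in diameter and 12 mm high, about 16 g; this point is its centre, 6 mm above its underside, z is the disc's axis
- white_cap_center (a point): white cap, not to be counted: small round screw cap lying flat on the tray's deck, a ribbed disc 34 mm in diameter and 12 mm high, about 16 g; this point is its centre, 6 mm above its underside, z is the disc's axis
- white_cap: the same white cap; origin at the centre of its underside, z along its axis (up)
- red_a: the cap of point red_a_center, origin at the centre of its underside
- red_b: the cap of point red_b_center, origin at the centre of its underside
- red_c: the cap of point red_c_center, origin at the centre of its underside
- weight: brass check weight standing in a front corner of the deck, 28 mm in diameter, 34 mm high with a small knob, 150 g; origin at the centre of its underside
- jar_1: clear closed jar with red lid standing left on the table, 68 mm in diameter, 110 mm high; origin at the centre of its underside
- jar_2: another such jar, 68 mm in diameter, 110 mm high; origin at the centre of its underside
- tub: open white plastic tub standing right on the table, 124 mm in diameter, 130 mm high; origin at the centre of its underside
- spool: dark red spool of thread standing right on the table, 56 mm in diameter, 70 mm high; origin at the centre of its underside

How it is judged:
By the outcome, as a careful person would: the job done as asked, in the order asked, and still so for the second after the job is handed in, with the robot touching nothing.
It also fails if it takes over 64 s, if anything falls off the work surface, if the arm or the gripper's body presses on something with over 40 N, if the wrist force passes 120 N, or if a joint passes its speed limit or range.

ROBOT

A 6-joint arm with a two-finger parallel gripper is mounted at the origin on the work surface. World frame = base frame: x ahead of the robot, y to its left, z up, the work surface at z = 0. Lengths are in mm, angles in rad, forces in N, time in s.
With the tool pointing down it reaches from about 300 to 875 mm from the base axis. Payload 6.4 kg.
Tool frame: the origin (TCP) lies midway between the tips of the shut fingers; the grasp point (between the pads) lies 19 mm behind it; z points along the fingers, y is the line along which they close (so a half turn about z gives the same grasp; the last joint's range is limited). The gripper opens to 88 mm and grips with 3 to 60 N. Pads are 18 mm wide; open, the fingers measure 123 mm over their backs; the gripper's body (75 mm by 187 mm) begins 45 mm behind the grasp point.
Start: joints at [-1.32, 0.181, 1.607, -0, 1.354, -0.206], TCP at [253.637, -516.052, 238.714] pointing down, gripper open.
Joint ranges: [-2.99, 2.99], [-0.89, 2.07], [0.3, 2.58], [-1.14, 4.28], [0, 2.63], [-3.12, 3.12]. Speed limits (rad/s): [2.57, 2.57, 3.01, 3.14, 3.14, 3.14].

INTERFACE

Orientations are given as a rotation vector (axis times angle).
In Python, from cell import env gives the robot as it stands.
- The arm moves only by the shell command python3 -m crank 'ROWS' [FORCE]. ROWS is JSON, a list that holds one entry, the list of rows, each a list of 7 numbers: the shift along the tool's x, y, z scaled (see below), then the turn, a rotation vector about the tool's x, y, z scaled (see below), then the opening, from -1 (shut) to 1 (fully open), so that 0 is half open. A call has 1 to 12 rows; each row is the pose to reach, as a shift and turn from the pose commanded when the call began, along the tool's axes at that moment; what a row does not reach only later rows make up. The controller multiplies each number of a shift by 0.3 m and each number of a turn by 60 degrees. A row lasts 1/8 s, in which the tool goes at most 62.5 mm and 10.7 degrees, less where a joint would pass 70% of its speed; a pose out of reach is approached as far as the arm can. A call with a number of a shift or a turn outside -1 to 1 is refused whole. A call with a gripper value outside its range is refused whole. The fingers move at their own pace and stop on an object; FORCE is the grip in N (left out, the last holds). Time passes only in rows, so rows that repeat a pose let the fingers close. It gives the time, the measured TCP pose, the force, the opening and the grip force at its end, in the units of the state.
- env.get_state(): the state, without advancing time (a new reading comes with each control period).
- env.read_camera(name): name is "scene" or "side" or "wrist"; returns a dict with "img" (420x560x3 uint8, blue, green, red), "fx", "fy", "cx", "cy" (pixels), "rvec" (rotation vector, rad) and "tvec" (3), from world to camera coordinates, as OpenCV has them; the wrist camera has in their place "mount" (4x4, takes a point from camera to tool coordinates, whose origin is the TCP and whose axes are the flange's). Camera axes: x right, y down, z forward; pixel columns grow to the right and rows downward; lengths in mm; the calibration is good to about 2 mm. The wrist camera is an equidistant fisheye: a pixel r from the principal point sees the ray r / f radians off the axis. A picture is of the moment at which its call begins: read the wrist's pose just before it. There is no depth.
- env.finish_job(): hands the job in; it is judged then, once.
The state is a dict: "time": time; "joints": joint angles; "qd": joint speeds; "effort": joint torques, N m; "ee_pos": TCP position; "ee_rot": TCP orientation; "contact_force": force on the tool from outside, world axes, zero at the start; "wrist_torque": the same for the moment, N m; "grip_width": finger opening in mm; "finger_force": force on a finger pad.
Only numpy, scipy, OpenCV 4.12 (cv2) and the standard library are available. Lean on these libraries where they do the work, as an engineer would, in place of code of your own. Each camera call takes 0.05 s, during which the arm holds its last target. There are 200 camera calls.

## Working session

There is one attempt and no reset: what is moved stays moved. The work goes in short steps, Python scripts to look and compute and a shell command to move; the robot and the scene stay as the last step left them, time stands still between calls to the robot, and variables do not carry over. Pictures are saved under pics/ and viewed, at most 10 in all, crops included, and the job is handed in when it is done.

```bash
mkdir -p pics; cat > h.py <<'E'
from cell import env
import cv2, numpy as np, json
def grab(n,f):
    s=env.get_state(); c=env.read_camera(n); cv2.imwrite('pics/'+f,c['img']); return s,c
def ray2z(c,u,v,z):
    R=cv2.Rodrigues(np.array(c['rvec'],float))[0]; t=np.array(c['tvec'],float).ravel()
    o=-R.T@t; d=R.T@np.array([(u-c['cx'])/c['fx'],(v-c['cy'])/c['fy'],1])
    return o+d*(z-o[2])/d[2]
def proj(c,P):
    K=np.array([[c['fx'],0,c['cx']],[0,c['fy'],c['cy']],[0,0,1.]])
    return cv2.projectPoints(np.array(P,float).reshape(-1,1,3),np.array(c['rvec'],float),np.array(c['tvec'],float),K,None)[0].reshape(-1,2)
E
python3 - <<'E'
from h import *
s,c=grab('scene','scene1.png'); s2,d=grab('side','side1.png')
print(s)
for c in (c,d): print({k:v for k,v in c.items() if k!='img'})
cv2.imwrite('pics/both1.png',0*c['img'])
E
```

```text
{'time': 0.0, 'joints': array([-1.32032680e+00,  1.81526266e-01,  1.60797728e+00, -1.02779655e-05,
        1.35379138e+00, -2.06298154e-01]), 'qd': array([ 0.00110584, -0.00034414,  0.00053118, -0.00305278, -0.00110944,
       -0.00059141]), 'effort': array([-8.53650999e-04, -4.33871198e+01, -3.41847324e+01,  7.01398845e-02,
        3.85864580e-02, -1.09500213e-04]), 'ee_pos': array([ 253.48517486, -515.52964332,  237.83329198]), 'ee_rot': array([-3.05835848e+00, -7.10886103e-01,  7.47691252e-05]), 'contact_force': array([ 0.11049383, -0.25435878,  0.07142344]), 'wrist_torque': array([-0.01433994, -0.04672315, -0.0088752 ]), 'finger_force': 0.0, 'grip_width': 88.21938312850376}
{'fx': 487.52573685610116, 'fy': 487.52573685610116, 'cx': 274.03162156722027, 'cy': 210.42396269767733, 'rvec': array([ 1.17974204,  2.17420172, -1.06549463]), 'tvec': array([ 289.72594943, -216.21430367, 1751.38082905])}
{'fx': 412.4639924428691, 'fy': 412.4639924428691, 'cx': 275.40908940121403, 'cy': 210.21596135263087, 'rvec': array([ 0.5592767 , -2.67288749,  1.17418118]), 'tvec': array([493.91748599, 190.49596958, 928.25478089])}
```

View pics/scene1.png

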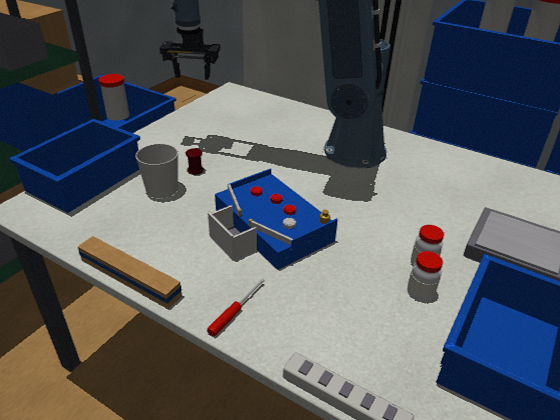

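View pics/side1.png

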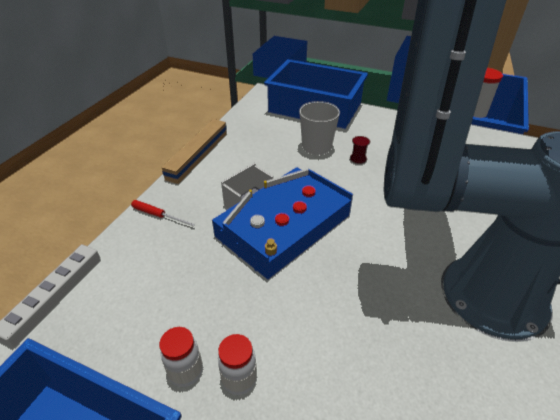

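The pictures show the tray with the slot side away from the robot. In the side view the three red caps are near (282,219), (299,207) and (308,191), the white cap near (257,221) and the weight near (270,247).

```bash
python3 - <<'E'
import cv2
a=cv2.imread('pics/side1.png')[160:278,208:360]; cv2.imwrite('pics/sc.png',cv2.resize(a,None,fx=5,fy=5,interpolation=cv2.INTER_CUBIC))
a=cv2.imread('pics/scene1.png')[162:274,195:350]; cv2.imwrite('pics/cc.png',cv2.resize(a,None,fx=5,fy=5,interpolation=cv2.INTER_CUBIC))
E
```

```text
(no output)
```

View pics/sc.png

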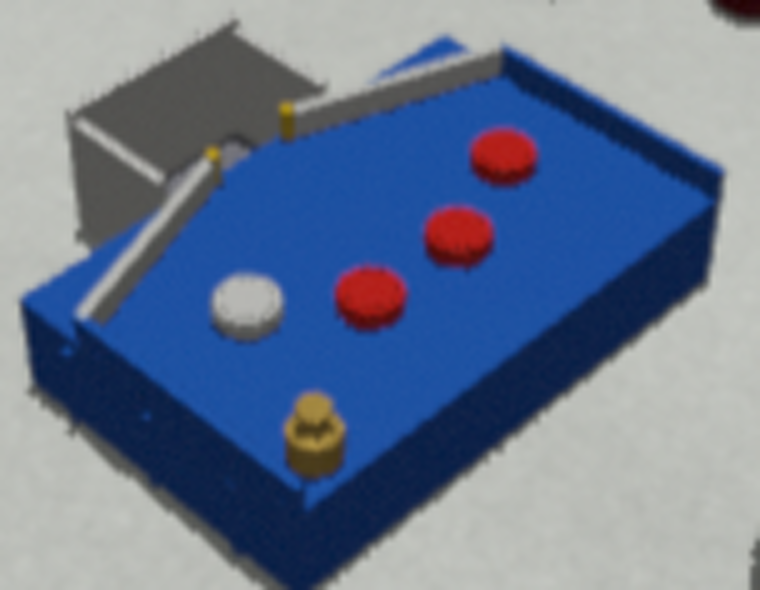

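View pics/cc.png

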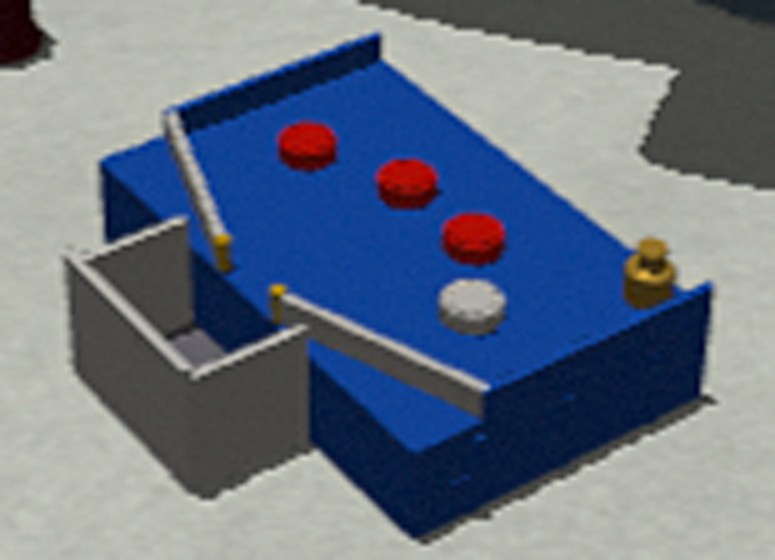

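The crops show the posts at side (212,152) and (288,106) and at scene (278,290) and (221,238). The caps and tray corners are clear in both. Next I fit the tray pose jointly over both views.

```bash
cat > fit.py <<'E'
from h import *
from scipy.optimize import least_squares
C=env.read_camera('scene');S=env.read_camera('side')
kp=[((-100,-156,78),(722,170),(380,35)),((-100,156,78),(303,492),(712,285)),((96,27,80),(212,150),(278,288)),((96,-27,80),(288,104),(221,237)),
((173,58,85),(70,116),(193,376)),((173,-58,85),(235,22),(67,256)),((53,-152,78),(503,46),(170,112)),((53,152,78),(80,316),(487,388)),((100,156,60),(25,298),(418,450))]
P=np.array([k[0] for k in kp],float)
s=np.array([k[1] for k in kp])/5+[208,160]; c=np.array([k[2] for k in kp])/5+[195,162]
def T(q,P):
    a=q[2];R=np.array([[np.cos(a),-np.sin(a),0],[np.sin(a),np.cos(a),0],[0,0,1]]);return P@R.T+[q[0],q[1],0]
# per-camera pixel offset absorbs calibration error
def f(q): return np.r_[(proj(C,T(q,P))+q[3:5]-c).ravel(),(proj(S,T(q,P))+q[5:7]-s).ravel(),q[3:]]
best=min((least_squares(f,[500,0,a,0,0,0,0],loss='soft_l1') for a in (-1.5,-.7,0,.7,1.5,3)),key=lambda r:r.cost)
q=best.x;print(q,best.cost);r=f(q)[:-4].reshape(2,-1,2);print(r.round(1).tolist())
caps=dict(a=((503,156),(308,146),66),b=((459,236),(407,183),66),c=((370,297),(473,238),66),w=((247,306),(472,306),66),wt=((315,452),(649,281),71))
R=T(np.r_[0,0,q[2:]],np.eye(3)).T
for k,(a,b,z) in caps.items():
    a=np.array(a)/5+[208,160]-q[5:7];b=np.array(b)/5+[195,162]-q[3:5]
    for p in (ray2z(S,*a,z),ray2z(C,*b,z)): print(k,p.round(1),(R.T@(p-[q[0],q[1],0])).round(1))
E
python3 fit.py
```

```text
[ 5.21476474e+02 -1.50500279e+01 -3.68751341e-01  2.04227667e-01
  9.90711261e-01  1.16584764e-01  2.17103756e-01] 8.881745755980242
[[[-1.1, -1.1], [1.0, 0.1], [0.1, 0.4], [0.3, 0.5], [-1.2, -1.8], [0.6, -0.6], [-0.5, -0.1], [0.2, -0.0], [-0.1, 0.9]], [[1.4, -0.7], [-0.7, 0.0], [0.3, 0.9], [-0.1, 0.9], [0.4, -1.4], [-0.7, -1.0], [-0.0, -0.1], [0.5, 0.2], [-1.3, 0.5]]]
a [487.  -99.6  66. ] [ -1.7 -91.3  66. ]
a [484.8 -97.7  66. ] [ -4.4 -90.3  66. ]
b [485.4 -31.1  66. ] [-27.8 -27.9  66. ]
b [483.8 -30.   66. ] [-29.8 -27.6  66. ]
c [509.4  28.3  66. ] [-26.9  36.1  66. ]
c [507.6  28.3  66. ] [-28.6  35.5  66. ]
w [562.3  58.2  66. ] [11.6 83.1 66. ]
w [559.9  59.2  66. ] [ 9.1 83.1 66. ]
wt [490.5 136.5  71. ] [-83.5 130.2  71. ]
wt [493.3 130.7  71. ] [-78.8 125.7  71. ]
```

```bash
cat > plan.py <<'E'
from h import *
import sys
from scipy.spatial.transform import Rotation as Ro
q=[521.5,-15.0,-0.3688]
# args: x,y,z,yawdeg in tray frame -> row numbers from the current pose
s=env.get_state();R=Ro.from_rotvec(s['ee_rot']);p=s['ee_pos']
tr=Ro.from_euler('z',q[2])
cur=tr.inv().apply(p-[q[0],q[1],0]);print('t',round(s['time'],2),'tray tcp',cur.round(1),'yaw',np.degrees(np.arctan2(*(tr.inv()*R).as_matrix()[[1,0],0])).round(1),'w',round(s['grip_width'],1),'F',s['contact_force'].round(1))
for a in sys.argv[1:]:
    x,y,z,w=map(float,a.split(','))
    T=tr.apply([x,y,z])+[q[0],q[1],0]
    G=tr*Ro.from_euler('z',w,degrees=True)*Ro.from_euler('x',180,degrees=True)
    print(a,(R.inv().apply(T-p)/300).round(3).tolist(),((R.inv()*G).as_rotvec()/np.radians(60)).round(3).tolist())
E
python3 plan.py -66,-28,150,0 -66,-28,65,0
python3 - <<'E'
from h import *
S=env.read_camera('side');C=env.read_camera('scene')
for n,a,b,z in [('tub',(319,132),(158,174),65),('spool',(360,150),(194,161),35)]: print(n,ray2z(S,*a,z).round(),ray2z(C,*b,z).round())
E
```

```text
t 0.2 tray tcp [ -69.4 -563.7  238.2] yaw 47.3 w 87.9 F [ 0.3 -0.4  0.2]
-66,-28,150,0 [1.32, -1.202, 0.295] [-0.001, 0.0, 0.788]
-66,-28,65,0 [1.32, -1.202, 0.579] [-0.001, 0.0, 0.788]
tub [ 559. -389.   65.] [ 580. -395.   65.]
spool [ 420. -387.   35.] [ 424. -387.   35.]
```

```bash
python3 -m crank '[[[0.15,-0.136,0,0,0,0.16,-0.7],[0.3,-0.272,0,0,0,0.32,-0.7],[0.45,-0.41,0,0,0,0.48,-0.7],[0.6,-0.55,0,0,0,0.64,-0.7],[0.75,-0.68,0,0,0,0.788,-0.7],[0.88,-0.8,0,0,0,0.788,-0.7],[0.95,-0.865,0,0,0,0.788,-0.7],[0.95,-0.865,0,0,0,0.788,-0.7]]]' 20; python3 plan.py -66,-28,150,0 -66,-28,65,0
```

```text
time: 1.3
ee_pos: [395.3, -155.9, 238.8]
ee_rot: [3.089, -0.57, 0.001]
contact_force: [-0.2, -0.3, 0.2]
grip_width: 13.2
finger_force: 0.0
t 1.3 tray tcp [ -66.9 -176.9  238.8] yaw 0.2 w 13.2 F [-0.2 -0.3  0.2]
-66,-28,150,0 [0.005, -0.496, 0.296] [0.0, -0.0, 0.004]
-66,-28,65,0 [0.005, -0.496, 0.579] [0.0, -0.0, 0.004]
```

```bash
python3 -m crank '[[[0,-0.15,0.08,0,0,0,-0.7],[0,-0.32,0.2,0,0,0,-0.7],[0.005,-0.45,0.3,0,0,0,-0.7],[0.005,-0.496,0.4,0,0,0.004,-0.7],[0.005,-0.496,0.46,0,0,0.004,-0.7],[0.005,-0.496,0.46,0,0,0.004,-0.7]]]'; python3 plan.py -66,-28,65,0
python3 - <<'E'
from h import *
s,c=grab('wrist','w1.png');print({k:v for k,v in c.items() if k!='img'})
cv2.imwrite('pics/w1b.png',c['img'])
E
```

```text
time: 2.05
ee_pos: [448.8, -19.8, 99.4]
ee_rot: [-3.087, 0.583, 0.005]
contact_force: [-0.0, 0.2, -0.1]
grip_width: 13.2
finger_force: 0.0
t 2.05 tray tcp [-66.  -30.6  99.4] yaw -0.3 w 13.2 F [-0.   0.2 -0.1]
-66,-28,65,0 [0.001, -0.009, 0.115] [0.001, 0.003, -0.004]
{'fx': 325.19226210127806, 'fy': 325.19226210127806, 'cx': 282.73162406419135, 'cy': 208.52646928528554, 'mount': array([[-3.60545168e-04, -9.61448644e-01, -2.74984319e-01,
         7.06916001e+01],
       [ 9.99999664e-01, -5.49140934e-04,  6.08855664e-04,
        -1.15745694e+00],
       [-7.36388598e-04, -2.74984007e-01,  9.61448518e-01,
        -1.46011676e+02],
       [ 0.00000000e+00,  0.00000000e+00,  0.00000000e+00,
         1.00000000e+00]])}
```

View pics/w1.png

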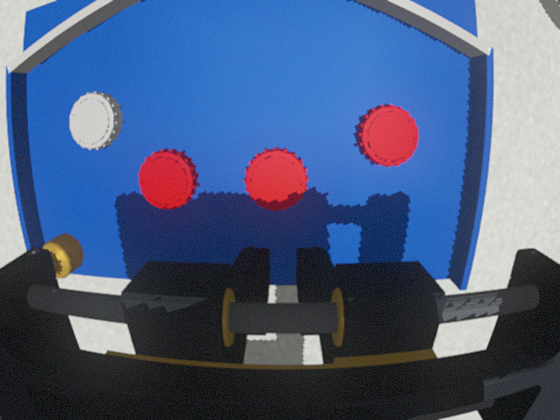

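The wrist view shows B dead ahead at (276,178), A at (390,135), C at (168,180) and the white cap at (94,121). I check these against the stereo positions.

```bash
cat > wr.py <<'E'
from plan import *
def wrist(c,u,v,z=72):
    d=np.array([u-c['cx'],v-c['cy']])/c['fx'];th=np.hypot(*d)
    r=np.r_[d/th*np.sin(th),np.cos(th)];M=c['mount']
    D=R.apply(M[:3,:3]@r);O=p+R.apply(M[:3,3])
    P=O+D*(z-O[2])/D[2];return tr.inv().apply(P-[q[0],q[1],0]).round(1)
E
python3 - <<'E'
from wr import *
c=env.read_camera('wrist')
for n,u,v in [('a',390,134),('b',276,177),('c',166,179),('w',92,120)]:print(n,wrist(c,u,v))
E
```

```text
t 2.1 tray tcp [-65.1 -30.6 100.5] yaw -0.3 w 13.4 F [-0.4 -0.4 -0.5]
a [ -1.9 -89.1  72. ]
b [-26.5 -26.1  72. ]
c [-26.5  36.7  72. ]
w [11.2 83.8 72. ]
```

```bash
python3 -m crank '[[[0,-0.01,0.06,0,0,0,-0.7],[0,-0.01,0.117,0,0,0,-0.7],[0.03,-0.01,0.117,0,0,0,-0.7],[0.07,-0.017,0.117,0,0,0,-0.7],[0.11,-0.027,0.117,0,0,0,-0.7],[0.15,-0.037,0.117,0,0,0,-0.7],[0.19,-0.047,0.117,0,0,0,-0.7],[0.23,-0.057,0.117,0,0,0,-0.7],[0.27,-0.067,0.117,0,0,0,-0.7],[0.31,-0.077,0.117,0,0,0,-0.7],[0.35,-0.087,0.117,0,0,0,-0.7],[0.39,-0.1,0.117,0,0,0,-0.7]]]'; python3 plan.py 
python3 - <<'E'
from h import *
grab('wrist','w2.png')
E
```

```text
time: 3.65
ee_pos: [570.6, -33.9, 65.6]
ee_rot: [-3.087, 0.582, 0.0]
contact_force: [-0.7, 0.3, -0.0]
grip_width: 13.0
finger_force: 0.0
t 3.65 tray tcp [52.6  0.  65.6] yaw -0.2 w 13.0 F [-0.7  0.3 -0. ]
```

View pics/w2.png

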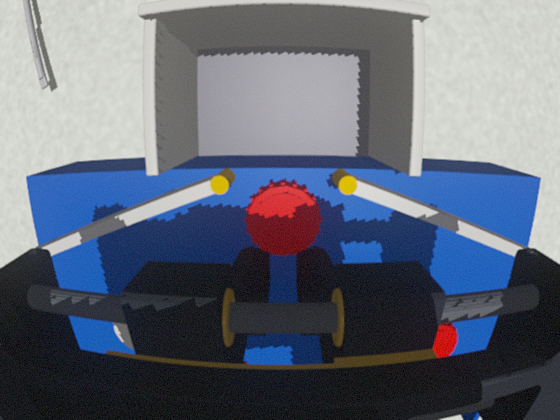

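The cap is cradled at (283,217) and centred between the posts at (220,184) and (347,184).

```bash
python3 -m crank '[[[0.03,0,0,0,0,0,-0.7],[0.06,0,0,0,0,0,-0.7],[0.085,0,0,0,0,0,-0.7],[0.1,0,0,0,0,0,-0.7],[0.1,0,0,0,0,0,-0.7]]]'; python3 plan.py 
cat > red.py <<'E'
from wr import *
c=env.read_camera('wrist');hsv=cv2.cvtColor(c['img'],cv2.COLOR_BGR2HSV)
m=cv2.inRange(hsv,(0,150,60),(8,255,255))|cv2.inRange(hsv,(172,150,60),(180,255,255))
n,l,st,ce=cv2.connectedComponentsWithStats(m)
for i in range(1,n):
    if st[i,4]>60: print(st[i],ce[i].round(),wrist(c,*ce[i]),'floor',wrist(c,*ce[i],17))
cv2.imwrite('pics/%s.png'%(sys.argv[1] if len(sys.argv)>1 and ',' not in sys.argv[1] else 'last'),c['img'])
E
python3 red.py
```

```text
time: 4.32
ee_pos: [598.0, -44.9, 65.6]
ee_rot: [3.087, -0.582, 0.0]
contact_force: [0.2, 0.1, -0.6]
grip_width: 13.0
finger_force: 0.0
t 4.33 tray tcp [82.1 -0.3 65.6] yaw -0.2 w 13.0 F [ 0.2  0.1 -0.6]
t 4.33 tray tcp [82.1 -0.3 65.6] yaw -0.2 w 13.0 F [ 0.2  0.1 -0.6]
[  4   0  27  23 467] [17.  9.] [229.3 148.3  72. ] floor [259.5 206.5  17. ]
[ 254  128   58   58 2366] [283. 156.] [136.5   0.6  72. ] floor [130.    0.6  17. ]
```

It dropped: the red blob shrank and sits at slot floor (130,1). Next is cap C.

```bash
python3 -m crank '[[[-0.06,0,0,0,0,0,-0.7],[-0.08,0,-0.15,0,0,0,-0.7],[-0.25,-0.06,-0.15,0,0,0,-0.7],[-0.42,-0.122,-0.15,0,0,0,-0.7],[-0.487,-0.122,-0.15,0,0,0,-0.7],[-0.487,-0.122,-0.15,0,0,0,-0.7]]]'; python3 red.py;python3 plan.py -64,36.5,65,0 52,0,65,0
```

```text
time: 5.12
ee_pos: [473.8, 43.3, 110.7]
ee_rot: [3.088, -0.58, -0.001]
contact_force: [-0.2, -0.3, 0.4]
grip_width: 13.1
finger_force: 0.0
t 5.12 tray tcp [-65.5  37.2 110.7] yaw -0.1 w 13.1 F [-0.2 -0.3  0.4]
[ 456  116   43   52 1606] [478. 142.] [ -3.6 -87.4  72. ] floor [  -6.2 -124.9   17. ]
[ 255  146   59   59 2353] [283. 174.] [-26.9  37.9  72. ] floor [-36.5  37.8  17. ]
t 5.17 tray tcp [-63.9  37.1 111. ] yaw -0.2 w 13.5 F [ 0.4  0.1 -0.6]
-64,36.5,65,0 [-0.0, 0.002, 0.153] [-0.0, -0.001, -0.003]
52,0,65,0 [0.387, 0.122, 0.154] [-0.0, -0.001, -0.003]
```

```bash
python3 -m crank '[[[0,0,0.08,0,0,0,-0.7],[0,0,0.153,0,0,0,-0.7],[0.03,0,0.153,0,0,0,-0.7],[0.065,0.013,0.153,0,0,0,-0.7],[0.1,0.026,0.153,0,0,0,-0.7],[0.14,0.04,0.153,0,0,0,-0.7],[0.18,0.054,0.153,0,0,0,-0.7],[0.22,0.068,0.153,0,0,0,-0.7],[0.26,0.082,0.153,0,0,0,-0.7],[0.3,0.096,0.153,0,0,0,-0.7],[0.34,0.11,0.153,0,0,0,-0.7],[0.38,0.123,0.153,0,0,0,-0.7]]]'; python3 red.py w3
```

```text
time: 6.68
ee_pos: [568.4, -33.9, 64.7]
ee_rot: [-3.087, 0.582, 0.0]
contact_force: [-0.5, -0.3, 0.0]
grip_width: 12.9
finger_force: 0.1
t 6.67 tray tcp [50.6 -0.7 64.7] yaw -0.2 w 12.9 F [-0.5 -0.3  0. ]Traceback (most recent call last):
  File "red.py", line 1, in <module>
    from wr import *
  File "wr.py", line 1, in <module>
    from plan import *
  File "plan.py", line 10, in <module>
    x,y,z,w=map(float,a.split(','))
    ^^^^^^^
ValueError: could not convert string to float: 'w3'
```

```bash
python3 red.py
```

```text
t 6.67 tray tcp [50.6 -0.7 64.7] yaw -0.2 w 12.9 F [-0.5 -0.3  0. ]
[ 253   75   58   57 2423] [282. 103.] [127.5   0.5  72. ] floor [130.    0.6  17. ]
[ 245  181   76   75 4267] [283. 219.] [76.7  0.4 72. ] floor [59.1  0.4 17. ]
[432 323  25  36 656] [444. 340.] [ -0.3 -95.8  72. ] floor [ -48.5 -133.8   17. ]
```

Cap C is centred at (77, 0) and the first cap lies at (130, 1) on the slot floor, so I push C through.

```bash
python3 -m crank '[[[0.03,-0.002,0,0,0,0,-0.7],[0.06,-0.002,0,0,0,0,-0.7],[0.085,-0.002,0,0,0,0,-0.7],[0.105,-0.002,0,0,0,0,-0.7],[0.105,-0.002,0,0,0,0,-0.7],[0.105,-0.002,0,0,0,0,-0.7]]]'; python3 red.py
```

```text
time: 7.48
ee_pos: [597.1, -44.1, 64.6]
ee_rot: [-3.087, 0.582, 0.001]
contact_force: [-0.4, -0.4, -0.2]
grip_width: 13.4
finger_force: 0.0
t 7.47 tray tcp [81.   0.1 64.6] yaw -0.2 w 13.4 F [-0.4 -0.4 -0.2]
[  4   0  27  21 421] [17.  8.] [228.2 148.   72. ] floor [258.6 206.3  17. ]
[ 251  125   63   94 4446] [283. 174.] [127.4   0.9  72. ] floor [117.8   0.9  17. ]
```

View pics/last.png

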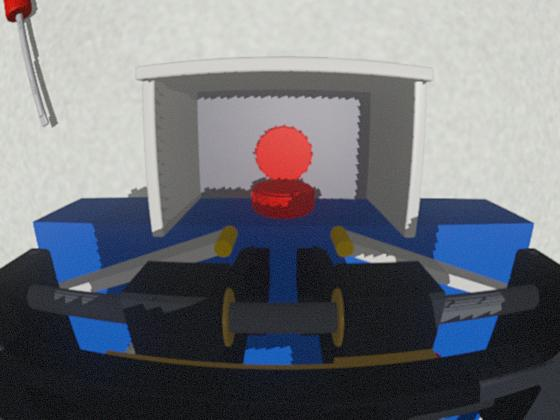

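The second cap has also dropped and lies in the slot, tilted below the lip, at (283,197). Now cap A, taken at an angle of about 50°.

```bash
python3 -m crank '[[[-0.06,0,0,0,0,0,-0.7],[-0.1,0,-0.15,0,0,0,-0.7],[-0.2,0.1,-0.17,0,0,-0.17,-0.7],[-0.3,0.22,-0.17,0,0,-0.34,-0.7],[-0.348,0.34,-0.17,0,0,-0.51,-0.7],[-0.348,0.386,-0.17,0,0,-0.68,-0.7],[-0.348,0.386,-0.17,0,0,-0.84,-0.7],[-0.348,0.386,-0.17,0,0,-0.84,-0.7],[-0.348,0.386,-0.17,0,0,-0.84,-0.7]]]'; python3 red.py;python3 plan.py -23.5,-115.5,65,51 46,-30,65,51
```

```text
time: 8.65
ee_pos: [457.9, -113.9, 115.7]
ee_rot: [-3.042, -0.784, -0.0]
contact_force: [-0.2, 0.8, 0.1]
grip_width: 13.3
finger_force: 0.0
t 8.65 tray tcp [ -23.7 -115.1  115.7] yaw 50.0 w 13.3 F [-0.2  0.8  0.1]
[ 254  154   55   57 1945] [280. 183.] [ -4.3 -88.1  72. ] floor [-11.9 -96.3  17. ]
t 8.7 tray tcp [ -23.6 -115.1  115.7] yaw 50.1 w 12.9 F [-0.5  0.1 -0.7]
-23.5,-115.5,65,51 [-0.001, 0.001, 0.169] [-0.0, -0.0, -0.016]
46,-30,65,51 [0.367, -0.004, 0.169] [-0.0, -0.0, -0.016]
```

View pics/last.png

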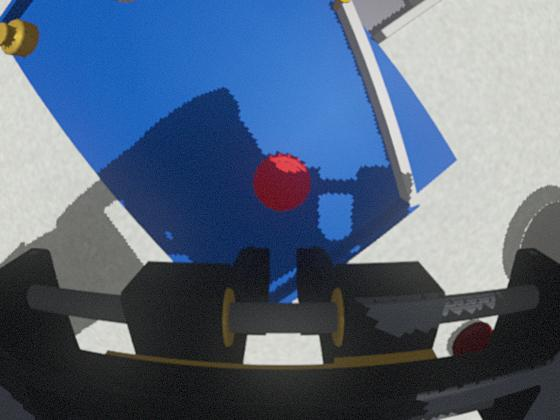

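Cap A is dead ahead at (280,183), and the finger path is clear of the fence.

```bash
python3 -m crank '[[[0,0,0.09,0,0,-0.016,-0.7],[0,0,0.169,0,0,-0.016,-0.7],[0.025,0,0.169,0,0,-0.016,-0.7],[0.06,0,0.169,0,0,-0.016,-0.7],[0.1,0,0.169,0,0,-0.016,-0.7],[0.14,0,0.169,0,0,-0.016,-0.7],[0.18,0,0.169,0,0,-0.016,-0.7],[0.22,0,0.169,0,0,-0.016,-0.7],[0.26,0,0.169,0,0,-0.016,-0.7],[0.3,0,0.169,0,0,-0.016,-0.7],[0.335,0,0.169,0,0,-0.016,-0.7],[0.36,0,0.169,0,0,-0.016,-0.7]]]'; python3 red.py
```

```text
time: 10.2
ee_pos: [552.9, -61.3, 65.0]
ee_rot: [-3.034, -0.814, 0.0]
contact_force: [-0.2, -0.4, 0.0]
grip_width: 13.7
finger_force: 0.1
t 10.2 tray tcp [ 46.  -31.9  65. ] yaw 51.2 w 13.7 F [-0.2 -0.4  0. ]
[ 309   82   78   80 3509] [350. 117.] [113.3   7.1  72. ] floor [122.4   0.2  17. ]
[ 245  183   76   73 4000] [282. 221.] [ 61.7 -11.   72. ] floor [ 50.4 -25.   17. ]
```

```bash
python3 -m crank '[[[-0.06,0,0,0,0,0,-0.7],[-0.1,0,-0.1,0,0,0,-0.7],[-0.05,-0.03,-0.16,0,0,0.17,-0.7],[0,-0.06,-0.16,0,0,0.34,-0.7],[0.018,-0.089,-0.16,0,0,0.51,-0.7],[0.018,-0.089,-0.16,0,0,0.68,-0.7],[0.018,-0.089,-0.16,0,0,0.853,-0.7],[0.018,-0.089,-0.16,0,0,0.853,-0.7],[0.018,-0.089,-0.16,0,0,0.853,-0.7]]]'; python3 red.py;python3 plan.py 28,-11,65,0 60,0,65,0
```

```text
time: 11.38
ee_pos: [543.0, -36.3, 112.9]
ee_rot: [3.089, -0.572, -0.001]
contact_force: [0.5, 1.2, -0.6]
grip_width: 13.3
finger_force: 0.0
t 11.38 tray tcp [ 27.7 -12.1 112.9] yaw 0.1 w 13.3 F [ 0.5  1.2 -0.6]
[ 241   54   50   61 2419] [267.  87.] [116.4  -1.7  72. ] floor [121.6   0.9  17. ]
[ 255  150   57   59 2438] [283. 179.] [ 63.  -10.9  72. ] floor [ 52.5 -10.9  17. ]
t 11.43 tray tcp [ 27.9 -11.9 113. ] yaw 0.1 w 13.1 F [ 0.4 -0.  -0.5]
28,-11,65,0 [0.001, -0.003, 0.16] [0.0, 0.0, 0.002]
60,0,65,0 [0.107, -0.04, 0.16] [0.0, 0.0, 0.002]
```

```bash
python3 -m crank '[[[0,-0.003,0.08,0,0,0,-0.7],[0,-0.003,0.16,0,0,0,-0.7],[0.03,-0.003,0.16,0,0,0,-0.7],[0.05,-0.011,0.16,0,0,0,-0.7],[0.07,-0.02,0.16,0,0,0,-0.7],[0.09,-0.03,0.16,0,0,0,-0.7],[0.11,-0.039,0.16,0,0,0,-0.7],[0.115,-0.04,0.16,0,0,0,-0.7]]]'; python3 red.py
```

```text
time: 12.42
ee_pos: [580.7, -37.0, 65.2]
ee_rot: [-3.088, 0.577, -0.001]
contact_force: [-0.5, 0.2, 0.2]
grip_width: 12.8
finger_force: 0.1
t 12.43 tray tcp [63.2  0.8 65.2] yaw -0.0 w 12.8 F [-0.5  0.2  0.2]
[ 252   96   77  158 8524] [287. 180.] [ 1.07e+02 -1.00e-01  7.20e+01] floor [96.5 -0.9 17. ]
```

```bash
python3 -m crank '[[[0.02,0.002,0,0,0,0,-0.7],[0.045,0.002,0,0,0,0,-0.7],[0.068,0.002,0,0,0,0,-0.7],[0.068,0.002,0,0,0,0,-0.7],[0,0,0,0,0,0,-0.7],[-0.05,0,-0.12,0,0,0,-0.7],[-0.05,0,-0.25,0,0,0,-0.7],[-0.05,0,-0.25,0,0,0,-0.7]]]'; python3 red.py
```

```text
time: 13.48
ee_pos: [568.4, -32.1, 143.6]
ee_rot: [3.088, -0.577, 0.011]
contact_force: [0.4, 0.4, 0.3]
grip_width: 13.4
finger_force: 0.0
t 13.47 tray tcp [ 50.    0.9 143.6] yaw -0.0 w 13.4 F [0.4 0.4 0.3]
[65  0 20  8 78] [72.  3.] [227.  167.4  72. ] floor [254.  209.1  17. ]
[ 262   89   46   58 2087] [284. 118.] [121.1   0.9  72. ] floor [121.5   0.7  17. ]
```

View pics/last.png

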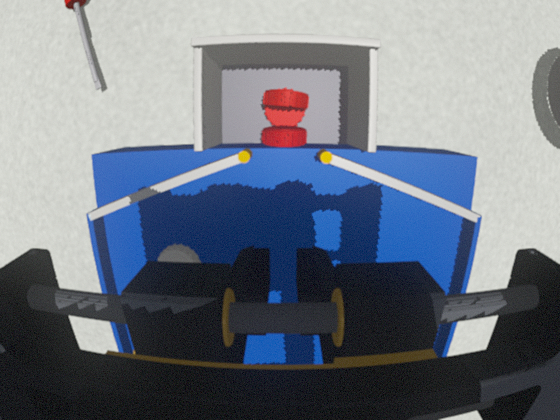

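All three caps are in the slot, stacked at about (285,115), and the white cap is on the deck at (180,255). I retract upward and take one last look.

```bash
python3 -m crank '[[[-0.1,0,-0.15,0,0,0,-0.7],[-0.2,0,-0.3,0,0,0,-0.7],[-0.3,0,-0.4,0,0,0,-0.7],[-0.35,0,-0.45,0,0,0,-0.7],[-0.35,0,-0.45,0,0,0,-0.7],[-0.35,0,-0.45,0,0,0,-0.7],[-0.35,0,-0.45,0,0,0,-0.7],[-0.35,0,-0.45,0,0,0,-0.7]]]'; python3 - <<'E'
from h import *
s,c=grab('scene','s2.png');s,d=grab('wrist','w9.png')
a=cv2.resize(c['img'][162:274,195:350],(400,290),interpolation=3);b=cv2.resize(d['img'],(400,300))[:290]
cv2.imwrite('pics/fin.png',np.hstack([a,b]))
E
```

```text
time: 14.52
ee_pos: [468.2, 6.1, 274.0]
ee_rot: [-3.088, 0.578, 0.003]
contact_force: [0.1, 0.4, -0.6]
grip_width: 13.2
finger_force: 0.0
```

View pics/fin.png

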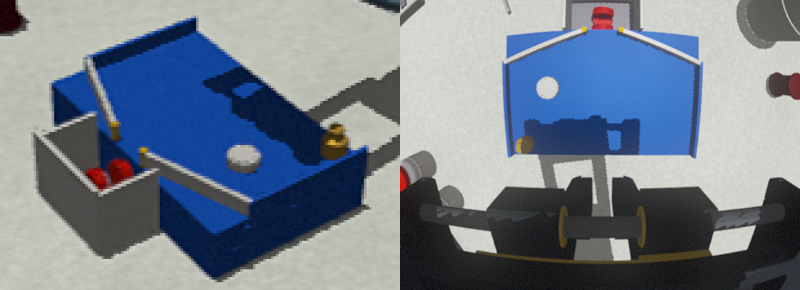

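The three red caps lie inside the slot, the white cap and the weight are in place on the deck, and the robot is clear.

```bash
python3 -c "
from cell import env
print(env.finish_job())"
```

```text
the job is handed in; nothing more can be done
None
```

I pushed all three red caps through the gate one at a time; each dropped into the slot before the next, the white cap and brass weight stayed on the deck, nothing around the tray was touched, and I handed the job in at about 15 s of the 64 s allowed.

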